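Catch a bolus sample at the chute

ROBOT

A 6-joint arm with a two-finger parallel gripper is mounted at the origin on the work surface. World frame = base frame: x ahead of the robot, y to its left, z up, the work surface at z = 0. Lengths are in m, angles in rad, forces in N, time in s.
With the tool pointing down it reaches from about 0.25 to 0.775 m from the base axis. Payload 4 kg.
Tool frame: the origin (TCP) lies at the very end of the fingers, on their centre line; the grasp point (between the pads) lies 19 mm behind it; z points along the fingers, x is the direction in which the jaws open and shut, and the axes are right-handed (so a half turn about z gives the same grasp; the last joint's range is limited). The gripper opens to 94 mm and grips with 3 to 60 N. Pads are 16 mm wide; open, the fingers measure 119 mm over their backs; the gripper's body (75 mm by 177 mm) begins 78 mm behind the grasp point.
Start: joints at [-1.419, 0.087, 1.371, -0, 1.684, -0.103], TCP at [0.139, -0.532, 0.206] pointing down, gripper open.
Joint ranges: [-3.1, 3.1], [-0.76, 2.03], [0.27, 2.55], [-1.08, 4.22], [0.17, 2.65], [-2.57, 2.57]. Speed limits (rad/s): [2.79, 2.79, 3.14, 3.14, 3.14, 3.14].

INTERFACE

Orientations are given as [roll, pitch, yaw] about the fixed x, y, z axes, in that order (R = Rz(yaw) Ry(pitch) Rx(roll)).
In Python, from bench import robot, cams, ticket gives the robot as it stands.
- The arm moves only by the tool jog_arm, never from a script. Its argument "series" is a list of rows, each an object of numbers: "x", "y", "z": the shift along the tool's x, y, z in m; "rx", "ry", "rz": the turn, a rotation vector about the tool's x, y, z in degrees. A call has 1 to 12 rows; each row shifts and turns the pose as measured when the row begins, along the tool's axes as they then stand; what a row does not reach is not made up. A row lasts 1/12 s, in which the tool goes at most 41.7 mm and 7.16 degrees, less where a joint would pass 70% of its speed; a pose out of reach is approached as far as the arm can. A call with a gripper value outside its range is refused whole. "claw" is the opening, from 0 (shut) to 1 (fully open), set as the call begins (left out, the last holds). The fingers move at their own pace and stop on an object; the grip force is fixed at half the most. Time passes only in rows, so rows that do not move let the fingers close. It gives the time, the measured TCP pose, the force and the opening at its end, in the units of the state.
- robot.get_obs(): the state, without advancing time (a new reading comes with each control period).
- cams.snapshot(name): name is "side" or "top" or "wrist"; returns a dict with "img" (420x560x3 uint8, red, green, blue), "mtx" (3x3 intrinsics, pixels), "origin" and "attitude" of the camera in the world. Camera axes: x right, y down, z forward; pixel columns grow to the right and rows downward; lengths in m; the calibration is good to about 2 mm. A picture is of the moment at which its call begins. There is no depth.
- ticket.close_job(): hands the job in, once; it reports no verdict.
Trained networks look in a picture, given as the dict that the camera call returned (one of the last four; its "shot" number tells which), for a name from the list of things; names that differ only in an ending like _2 or _b are one class to them, and where a whole thing is asked for, a point or a joint stands for the part that bears it (a point fixed in the world has none). Each returns a list of dicts, best first, with "p" (0 to 1); they miss things now and then, are a little off and sometimes report something else, mostly with a low value. They report only what shows in the picture. A call takes as long as a camera call. They do not tell look-alikes from the thing itself.
- cams.look_for(thing, picture): "bbox" ([left, top, width, height] in pixels, round what is visible of it).
The state is a dict: "time": time; "joint_positions": joint angles; "qvel": joint speeds; "joint_torque": joint torques, N m; "tool_pos": TCP position; "ee_rot": TCP orientation; "wrist_force": force on the tool from outside, world axes, zero at the start; "wrist_torque": the same for the moment, N m; "width": finger opening in m.
Only numpy, scipy, OpenCV 4.12 (cv2) and the standard library are available. Lean on these libraries where they do the work, as an engineer would, in place of code of your own. Each camera call takes 0.05 s, during which the arm holds its last target.

TASK

Pick up the square sample pan by its upright handle, hold it under the chute of the dispenser and push it against the push plate so that the gate opens and both boluses slide into it. Then set the pan, with both boluses in it, back down upright on the bench where it stood. Do not let a bolus fall on the bench.

Things in the scene. Friction and masses are not known exactly. Their poses are not given: they have to be found in the camera images.
- pan_handle (a point): Square open steel pan, 140 g; point: centre of its upright grey handle (24 x 20 x 90 mm along x, y, z, foot on the bench): pinch across y from above. z up, x from handle to bowl. Bowl centre 100 mm along x; bowl 110 x 110 x 45 mm outside, walls 3 mm, rim level with the point, far wall's outer face at x = 155 mm. A smaller round pan (80 mm) with the same handle is not wanted.
- chute_lip (a point): White dispenser fixed to the bench, its open steel chute (74 mm wide) sloping down 32 degrees to a lip. Point: middle of the lip's edge, 95 mm above the bench; z up, x level into the machine (boluses slide off towards -x and land 30 to 70 mm in front of the lip within about 1 s of the gate opening). Housing from 70 mm behind the lip; the gate frame tops out 190 mm high, the machine 215 mm.
- push_plate (a joint): Upright steel plate under the lip, 80 mm wide, 12 to 68 mm above the bench, face 20 mm in front of the lip. Push it along the lip's +x with the pan's far wall: 0 = out, 0.030 m = fully in (face 10 mm behind the lip, pan handle 145 mm in front of it). Spring 1.2 to 4 N, springs back. It lifts the gate; boluses pass from about 0.020 m.
- bolus_a_centre (a point): One of the two cream-white oblong boluses (big tablets), 36 x 22 x 14 mm with rounded edges, 15 g, the point at its centre, own x along its length. They lie one behind the other in the chute behind the closed gate, this one in front, against the gate.
- bolus_b_centre (a point): One of the two cream-white oblong boluses (big tablets), 36 x 22 x 14 mm with rounded edges, 15 g, the point at its centre, own x along its length. They lie one behind the other in the chute behind the closed gate, this one behind the other.
Mind the look-alikes: they are no part of the job. Leave any pink look-alike of the part that bears pan_handle alone.

How it is judged:
By the outcome, as a careful person would: the job done as asked, in the order asked, and still so for the second after the job is handed in, with the robot touching nothing.
It also fails if it takes over 64 s, if anything falls off the work surface, if the arm or the gripper's body presses on something with over 40 N, if the wrist force passes 120 N, or if a joint passes its speed limit or range.

## Working session

There is one attempt and no reset: what is moved stays moved. The work goes in short steps, Python scripts to look and compute and a tool call to move; the robot and the scene stay as the last step left them, time stands still between calls to the robot, and variables do not carry over. Pictures are saved under pics/ and viewed, and the job is handed in when it is done.

Besides the shell and the picture viewer there is one more tool, called after "Emit:" by a JSON object that holds its "name" and its "arguments". jog_arm: Moves the arm, as the interface text tells. Its arguments: {"type":"object","properties":{"series":{"type":"array","items":{"type":"object","properties":{"x":{"type":"number"},"y":{"type":"number"},"z":{"type":"number"},"rx":{"type":"number"},"ry":{"type":"number"},"rz":{"type":"number"}}}},"claw":{"type":"number"}},"required":["series"]}

```bash
ls; mkdir -p pics; cat > h.py <<'E'
import numpy as np, cv2
from bench import robot, cams, ticket
def save(s,n): cv2.imwrite('pics/'+n+'.png', cv2.cvtColor(np.asarray(s['img']),cv2.COLOR_RGB2BGR))
def R(s):
    from scipy.spatial.transform import Rotation as Ro
    a=np.array(s['attitude'],float)
    return a if a.shape==(3,3) else Ro.from_euler('xyz',a).as_matrix() if a.size==3 else Ro.from_quat(a).as_matrix()
def ray(s,u,v,z):
    d=R(s)@np.linalg.inv(np.array(s['mtx']))@np.array([u,v,1.]); o=np.array(s['origin']); return o+d*(z-o[2])/d[2]
def proj(s,p):
    c=R(s).T@(np.array(p)-np.array(s['origin'])); q=np.array(s['mtx'])@c; return q[:2]/q[2]
E
python3 - <<'E'
from h import *
for n in ['top','side']:
    s=cams.snapshot(n); save(s,n+'0'); print(n,s['origin'],s['attitude'],s['mtx'])
    for t in ['pan_handle','chute_lip','push_plate','bolus_a_centre']:
        print(t,[(np.round(d['bbox'],0).tolist(),round(d['p'],2)) for d in cams.look_for(t,s)])
print(robot.get_obs())
E
```

```text
pics
top [0.34166012 0.00368505 1.05974063] [-2.95718231 -0.00315067 -1.54255257] [[423.88183206   0.         283.01363038]
 [  0.         423.88183206 208.6190892 ]
 [  0.           0.           1.        ]]
pan_handle [([298.0, 234.0, 78.0, 59.0], 0.97), ([123.0, 181.0, 60.0, 70.0], 0.77), ([106.0, 294.0, 82.0, 67.0], 0.56)]
chute_lip [([225.0, 47.0, 58.0, 133.0], 0.61)]
push_plate [([246.0, 157.0, 30.0, 18.0], 0.57)]
bolus_a_centre [([254.0, 127.0, 9.0, 20.0], 0.49)]
side [-0.38585693 -0.9171941   1.03379174] [-2.18332602  0.02254982 -0.79993802] [[531.66662635   0.         276.61245581]
 [  0.         531.66662635 212.04209132]
 [  0.           0.           1.        ]]
pan_handle [([113.0, 224.0, 28.0, 35.0], 0.79), ([249.0, 257.0, 52.0, 55.0], 0.69), ([196.0, 206.0, 23.0, 14.0], 0.53)]
chute_lip [([291.0, 136.0, 49.0, 45.0], 0.91)]
push_plate []
bolus_a_centre []
{'time': 0.5, 'joint_positions': array([-1.41913032e+00,  8.72117869e-02,  1.37076735e+00, -1.63993861e-05,
        1.68359554e+00, -1.03097775e-01]), 'qvel': array([-0.00030226,  0.00133827,  0.00010052, -0.00058924,  0.00043525,
       -0.00108189]), 'joint_torque': array([-8.44680890e-04, -3.39626241e+01, -3.02267432e+01,  7.17484206e-02,
        2.43825233e-02, -2.06554176e-05]), 'tool_pos': array([ 0.13859944, -0.53224353,  0.20546522]), 'ee_rot': array([ 3.14157460e+00, -1.62027972e-05, -1.31603439e+00]), 'wrist_force': array([ 0.23947289,  0.6207769 , -0.16672661]), 'wrist_torque': array([-0.03293191, -0.01170991, -0.00480012]), 'width': 0.09397538474205713}
```

View pics/top0.png

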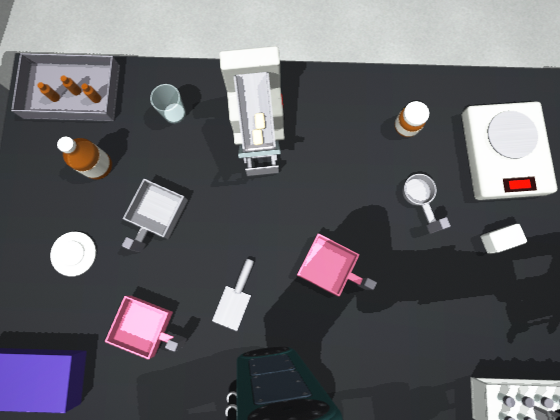

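View pics/side0.png

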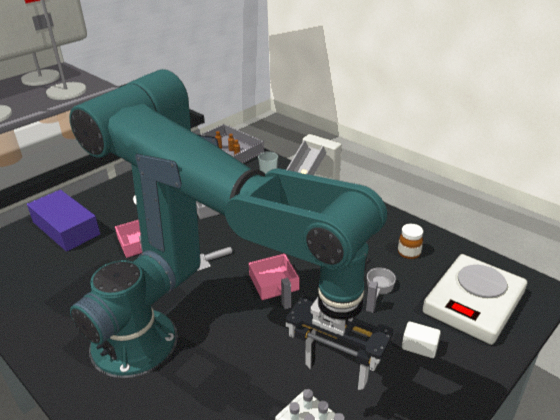

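```bash
python3 - <<'E'
import cv2
im=cv2.imread('pics/top0.png')
cv2.imwrite('pics/topA.png',cv2.resize(im[220:320,280:400],None,fx=6,fy=6,interpolation=cv2.INTER_CUBIC)[:600])
cv2.imwrite('pics/topB.png',cv2.resize(im[40:190,200:310],None,fx=4,fy=4,interpolation=cv2.INTER_CUBIC))
E
```

```text
(no output)
```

View pics/topA.png

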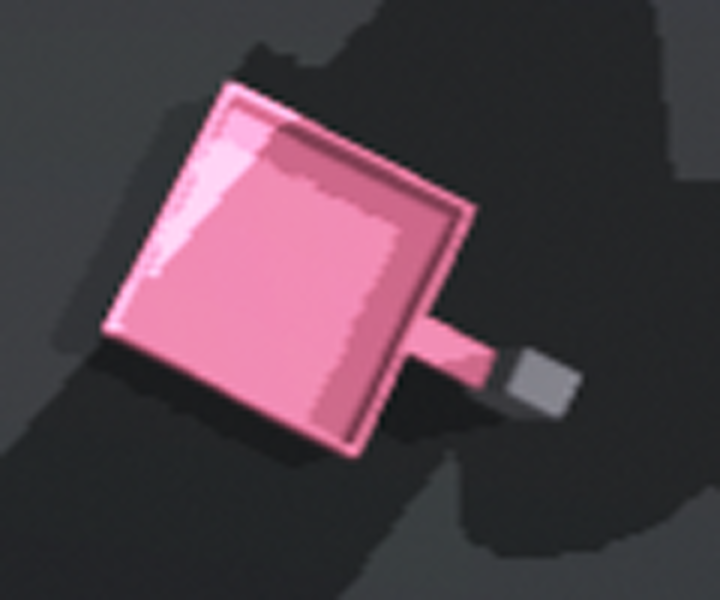

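View pics/topB.png

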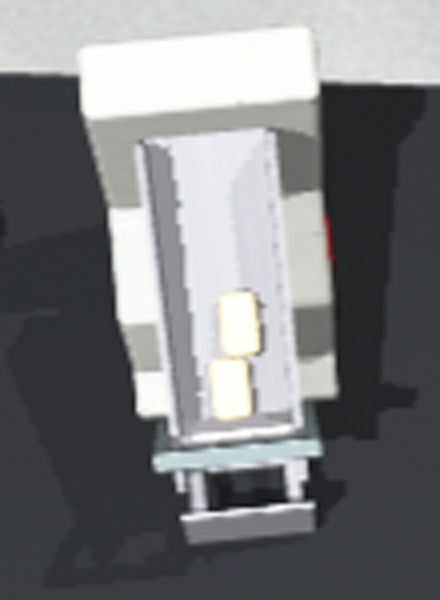

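The grey steel pan is at about (155,208), with its handle at (128,242); the two pink pans are look-alikes. The dispenser is at (250,110), with its push plate at (261,170).

```bash
python3 - <<'E'
import cv2
im=cv2.imread('pics/top0.png')
cv2.imwrite('pics/topC.png',cv2.resize(im[170:260,110:200],None,fx=6.6,fy=6.6,interpolation=cv2.INTER_CUBIC))
cv2.imwrite('pics/topD.png',cv2.resize(im[130:185,225:295],None,fx=10,fy=10,interpolation=cv2.INTER_CUBIC))
E
```

```text
(no output)
```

View pics/topC.png

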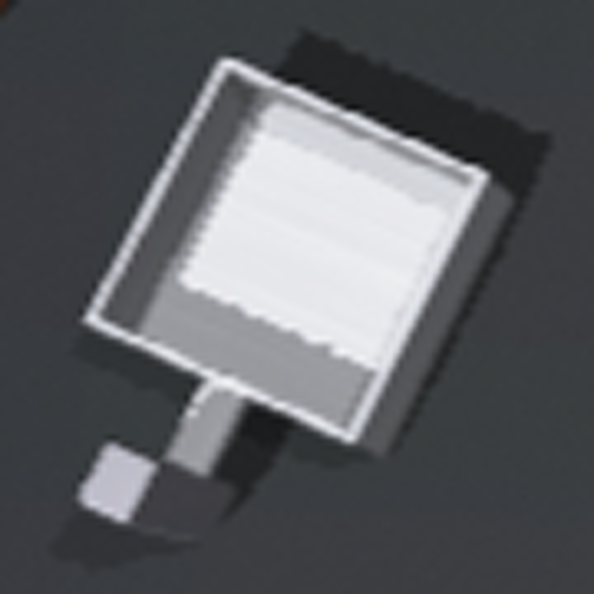

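View pics/topD.png

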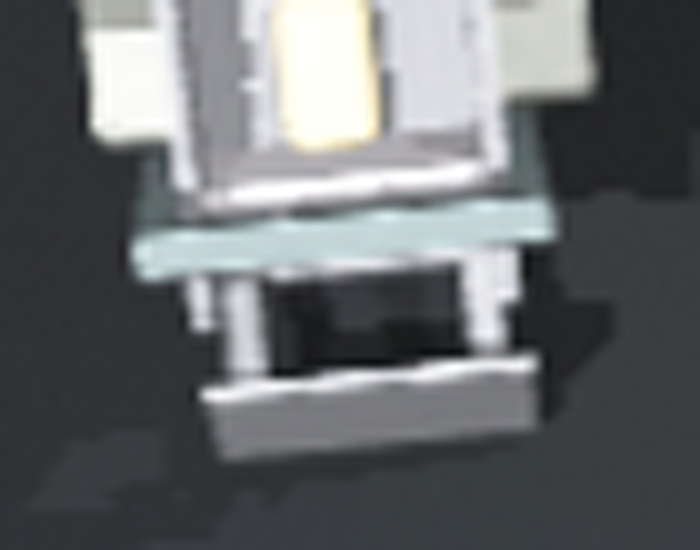

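```bash
cat > m.py <<'E'
from h import *
s=cams.snapshot('top')
def P(pts,f,o,z): return np.array([ray(s,(a+.5)/f-.5+o[0],(b+.5)/f-.5+o[1],z) for a,b in pts])
rim=P([(228,62),(486,175),(355,440),(88,320)],6.6,(110,170),.045)
print(rim.round(4)); print(np.linalg.norm(np.diff(np.vstack([rim,rim[:1]]),axis=0),axis=1))
c=rim.mean(0)
d=(rim[0]+rim[1]-rim[2]-rim[3])[:2]; l=(rim[0]+rim[3]-rim[1]-rim[2])[:2]
y1=np.arctan2(d[1],d[0]); y2=np.arctan2(l[1],l[0])-np.pi/2
yaw=(y1+y2)/2; print('bowl',c,np.degrees([y1,y2]))
h=P([(110,442),(158,465),(128,524),(78,497)],6.6,(110,170),.09); print('handle top',h.mean(0))
print('handle pred',c[:2]-.1*np.array([np.cos(yaw),np.sin(yaw)]), 'dir', np.degrees(np.arctan2(*(c-h.mean(0))[[1,0]])))
for z,pts in((.068,[(200,392),(540,360)]),(.012,[(222,460),(540,425)])):
    p=P(pts,10,(225,130),z); v=p[0]-p[1]
    print('plate',p.round(4),np.linalg.norm(v),'yaw',np.degrees(np.arctan2(v[1],v[0])-np.pi/2),p.mean(0))
# machine top rear edges z=.215
for z,pts in((.215,[(80,48),(318,30)]),(.215,[(88,117),(320,96)])):
    p=P(pts,4,(200,40),z);v=p[0]-p[1];print('m',p.round(4),np.linalg.norm(v),np.degrees(np.arctan2(v[1],v[0])-np.pi/2),p.mean(0))
E
python3 m.py
```

```text
[[0.5954 0.3501 0.045 ]
 [0.5551 0.2508 0.045 ]
 [0.4551 0.2914 0.045 ]
 [0.4965 0.3928 0.045 ]]
[0.10718734 0.10787886 0.10951824 0.10769954]
bowl [0.52553681 0.32130159 0.045     ] [-22.7335685  -22.14497945]
handle top [0.43316627 0.35945693 0.09      ]
handle pred [0.43310835 0.35947199] dir -22.443968018304144
plate [[0.6222 0.1017 0.068 ]
 [0.6326 0.0196 0.068 ]] 0.0827224381311805 yaw 7.245846944829664 [0.62737764 0.06064213 0.068     ]
plate [[0.6202 0.1008 0.012 ]
 [0.6318 0.02   0.012 ]] 0.08162821286013162 yaw 8.161159452367663 [0.62601297 0.06039165 0.012     ]
m [[0.8427 0.1532 0.215 ]
 [0.8574 0.0241 0.215 ]] 0.129949151525771 6.463001688871734 [0.8500436 0.0886427 0.215    ]
m [[0.8022 0.1466 0.215 ]
 [0.8183 0.0218 0.215 ]] 0.12582841861561092 7.337307005655753 [0.81024764 0.08422726 0.215     ]
```

```bash
cat > plan.py <<'E'
from h import *
def wrap(a): return (a+np.pi)%(2*np.pi)-np.pi
def plan(target,psi,n,arc=False):
    o=robot.get_obs(); p=np.array(o['tool_pos']); y=o['ee_rot'][2]
    print('now',p.round(4),np.degrees(o['ee_rot']).round(2),'F',np.round(o['wrist_force'],1),'w',round(o['width'],4),'t',o['time'])
    t=np.array(target); dpsi=wrap(np.radians(psi)-y)
    def at(k):
        f=k/n
        if arc:
            a0,a1=np.arctan2(p[1],p[0]),np.arctan2(t[1],t[0]); r0,r1=np.hypot(*p[:2]),np.hypot(*t[:2])
            a=a0+f*wrap(a1-a0); r=r0+f*(r1-r0); return np.array([r*np.cos(a),r*np.sin(a),p[2]+f*(t[2]-p[2])])
        return p+f*(t-p)
    for k in range(n):
        d=at(k+1)-at(k); c=y+dpsi*k/n
        print('x %.4f y %.4f z %.4f rz %.2f'%(np.cos(c)*d[0]+np.sin(c)*d[1],np.sin(c)*d[0]-np.cos(c)*d[1],-d[2],-np.degrees(dpsi/n)))
E
python3 -c "
from plan import *
plan([.433,.3595,.2],67.6,28,True)"
```

```text
now [ 0.1386 -0.5322  0.2055] [-1.80e+02 -1.00e-02 -7.54e+01] F [0.6 0.1 0.8] w 0.094 t 0.55
x -0.0010 y -0.0395 z 0.0002 rz -5.11
x -0.0003 y -0.0395 z 0.0002 rz -5.11
x 0.0004 y -0.0395 z 0.0002 rz -5.11
x 0.0011 y -0.0396 z 0.0002 rz -5.11
x 0.0018 y -0.0396 z 0.0002 rz -5.11
x 0.0025 y -0.0396 z 0.0002 rz -5.11
x 0.0032 y -0.0395 z 0.0002 rz -5.11
x 0.0039 y -0.0395 z 0.0002 rz -5.11
x 0.0045 y -0.0395 z 0.0002 rz -5.11
x 0.0052 y -0.0394 z 0.0002 rz -5.11
x 0.0059 y -0.0394 z 0.0002 rz -5.11
x 0.0066 y -0.0393 z 0.0002 rz -5.11
x 0.0073 y -0.0392 z 0.0002 rz -5.11
x 0.0080 y -0.0391 z 0.0002 rz -5.11
x 0.0087 y -0.0390 z 0.0002 rz -5.11
x 0.0094 y -0.0389 z 0.0002 rz -5.11
x 0.0100 y -0.0387 z 0.0002 rz -5.11
x 0.0107 y -0.0386 z 0.0002 rz -5.11
x 0.0114 y -0.0384 z 0.0002 rz -5.11
x 0.0121 y -0.0382 z 0.0002 rz -5.11
x 0.0127 y -0.0380 z 0.0002 rz -5.11
x 0.0134 y -0.0379 z 0.0002 rz -5.11
x 0.0141 y -0.0376 z 0.0002 rz -5.11
x 0.0147 y -0.0374 z 0.0002 rz -5.11
x 0.0154 y -0.0372 z 0.0002 rz -5.11
x 0.0161 y -0.0369 z 0.0002 rz -5.11
x 0.0167 y -0.0367 z 0.0002 rz -5.11
x 0.0174 y -0.0364 z 0.0002 rz -5.11
```

Emit:
{"name": "jog_arm", "arguments": {"series": [{"x":-0.001,"y":-0.039,"rz":-5},{"y":-0.039,"rz":-5},{"x":0.001,"y":-0.039,"rz":-5},{"x":0.001,"y":-0.039,"rz":-5},{"x":0.002,"y":-0.039,"rz":-5},{"x":0.003,"y":-0.039,"rz":-5},{"x":0.003,"y":-0.039,"rz":-5},{"x":0.004,"y":-0.039,"rz":-5},{"x":0.005,"y":-0.039,"rz":-5},{"x":0.005,"y":-0.039,"rz":-5},{"x":0.006,"y":-0.039,"rz":-5},{"x":0.007,"y":-0.039,"rz":-5}]}}

```text
invalid input
```

```bash
python3 -c "
from plan import *
plan([.433,.3595,.2],67.6,16,True)"
```

```text
now [ 0.1386 -0.5322  0.2055] [-1.80e+02 -1.00e-02 -7.54e+01] F [0.6 0.1 0.8] w 0.094 t 0.55
x -0.0035 y -0.0690 z 0.0003 rz -8.94
x -0.0014 y -0.0692 z 0.0003 rz -8.94
x 0.0007 y -0.0693 z 0.0003 rz -8.94
x 0.0028 y -0.0693 z 0.0003 rz -8.94
x 0.0049 y -0.0693 z 0.0003 rz -8.94
x 0.0070 y -0.0692 z 0.0003 rz -8.94
x 0.0091 y -0.0691 z 0.0003 rz -8.94
x 0.0112 y -0.0689 z 0.0003 rz -8.94
x 0.0133 y -0.0686 z 0.0003 rz -8.94
x 0.0154 y -0.0682 z 0.0003 rz -8.94
x 0.0175 y -0.0678 z 0.0003 rz -8.94
x 0.0196 y -0.0674 z 0.0003 rz -8.94
x 0.0217 y -0.0668 z 0.0003 rz -8.94
x 0.0237 y -0.0662 z 0.0003 rz -8.94
x 0.0258 y -0.0656 z 0.0003 rz -8.94
x 0.0278 y -0.0649 z 0.0003 rz -8.94
```

Emit:
{"name": "jog_arm", "arguments": {"series": [{"x":-0.001,"y":-0.039,"z":0,"rx":0,"ry":0,"rz":-5},{"x":0,"y":-0.039,"z":0,"rx":0,"ry":0,"rz":-5},{"x":0.001,"y":-0.039,"z":0,"rx":0,"ry":0,"rz":-5},{"x":0.001,"y":-0.039,"z":0,"rx":0,"ry":0,"rz":-5}]}}

```text
time: 0.88
tool_pos: [0.28, -0.4776, 0.2047]
ee_rot: [3.137, -0.0, -0.969]
wrist_force: [0.5, -0.3, 0.2]
width: 0.0942
```

Emit:
{"name": "jog_arm", "arguments": {"series": [{"x":0.002,"y":-0.039,"z":0,"rx":0,"ry":0,"rz":-5},{"x":0.003,"y":-0.039,"z":0,"rx":0,"ry":0,"rz":-5},{"x":0.003,"y":-0.039,"z":0,"rx":0,"ry":0,"rz":-5},{"x":0.004,"y":-0.039,"z":0,"rx":0,"ry":0,"rz":-5},{"x":0.005,"y":-0.039,"z":0,"rx":0,"ry":0,"rz":-5},{"x":0.005,"y":-0.039,"z":0,"rx":0,"ry":0,"rz":-5},{"x":0.006,"y":-0.039,"z":0,"rx":0,"ry":0,"rz":-5},{"x":0.007,"y":-0.039,"z":0,"rx":0,"ry":0,"rz":-5},{"x":0.007,"y":-0.039,"z":0,"rx":0,"ry":0,"rz":-5},{"x":0.008,"y":-0.039,"z":0,"rx":0,"ry":0,"rz":-5},{"x":0.009,"y":-0.039,"z":0,"rx":0,"ry":0,"rz":-5},{"x":0.009,"y":-0.039,"z":0,"rx":0,"ry":0,"rz":-5}]}}

```text
time: 1.88
tool_pos: [0.5565, -0.0861, 0.2015]
ee_rot: [3.137, 0.0, 0.129]
wrist_force: [1.1, -0.5, -0.3]
width: 0.0938
```

```bash
python3 -c "
from plan import *
plan([.433,.3595,.2],67.6,12,True)"
```

```text
now [ 0.5565 -0.0861  0.2015] [1.7971e+02 1.0000e-02 7.4200e+00] F [ 1.1 -0.5 -0.3] w 0.0938 t 1.8833
x 0.0097 y -0.0385 z 0.0001 rz -5.02
x 0.0104 y -0.0383 z 0.0001 rz -5.02
x 0.0110 y -0.0382 z 0.0001 rz -5.02
x 0.0117 y -0.0380 z 0.0001 rz -5.02
x 0.0123 y -0.0378 z 0.0001 rz -5.02
x 0.0129 y -0.0375 z 0.0001 rz -5.02
x 0.0136 y -0.0373 z 0.0001 rz -5.02
x 0.0142 y -0.0371 z 0.0001 rz -5.02
x 0.0148 y -0.0368 z 0.0001 rz -5.02
x 0.0155 y -0.0366 z 0.0001 rz -5.02
x 0.0161 y -0.0363 z 0.0001 rz -5.02
x 0.0167 y -0.0360 z 0.0001 rz -5.02
```

```bash
python3 -c "
from plan import *
plan([.433,.3595,.2],67.6,12)"
```

```text
now [ 0.5565 -0.0861  0.2015] [1.7971e+02 1.0000e-02 7.4200e+00] F [ 1.1 -0.5 -0.3] w 0.0938 t 1.8833
x -0.0054 y -0.0382 z 0.0001 rz -5.02
x -0.0021 y -0.0385 z 0.0001 rz -5.02
x 0.0013 y -0.0385 z 0.0001 rz -5.02
x 0.0047 y -0.0382 z 0.0001 rz -5.02
x 0.0080 y -0.0377 z 0.0001 rz -5.02
x 0.0113 y -0.0369 z 0.0001 rz -5.02
x 0.0144 y -0.0357 z 0.0001 rz -5.02
x 0.0175 y -0.0343 z 0.0001 rz -5.02
x 0.0204 y -0.0327 z 0.0001 rz -5.02
x 0.0232 y -0.0308 z 0.0001 rz -5.02
x 0.0258 y -0.0286 z 0.0001 rz -5.02
x 0.0282 y -0.0262 z 0.0001 rz -5.02
```

Emit:
{"name": "jog_arm", "arguments": {"series": [{"x":-0.0055,"y":-0.038,"z":0,"rx":0,"ry":0,"rz":-5},{"x":-0.002,"y":-0.0385,"z":0,"rx":0,"ry":0,"rz":-5},{"x":0.001,"y":-0.0385,"z":0,"rx":0,"ry":0,"rz":-5},{"x":0.0045,"y":-0.038,"z":0,"rx":0,"ry":0,"rz":-5},{"x":0.008,"y":-0.0375,"z":0,"rx":0,"ry":0,"rz":-5},{"x":0.011,"y":-0.037,"z":0,"rx":0,"ry":0,"rz":-5},{"x":0.0145,"y":-0.0355,"z":0,"rx":0,"ry":0,"rz":-5},{"x":0.0175,"y":-0.0345,"z":0,"rx":0,"ry":0,"rz":-5},{"x":0.0205,"y":-0.0325,"z":0,"rx":0,"ry":0,"rz":-5},{"x":0.023,"y":-0.031,"z":0,"rx":0,"ry":0,"rz":-5},{"x":0.026,"y":-0.0285,"z":0,"rx":0,"ry":0,"rz":-5},{"x":0.028,"y":-0.026,"z":0,"rx":0,"ry":0,"rz":-5}]}}

```text
time: 2.88
tool_pos: [0.4153, 0.3778, 0.2002]
ee_rot: [3.135, -0.0, 1.232]
wrist_force: [0.8, 0.0, 0.3]
width: 0.0939
```

```bash
python3 -c "
from plan import *
s=cams.snapshot('wrist');save(s,'w1')
h=[.433,.3595]
for t in ['pan_handle']: print(cams.look_for(t,s))
a=np.radians(-22.4);X=np.array([np.cos(a),np.sin(a)]);Y=np.array([-X[1],X[0]])
im=cv2.imread('pics/w1.png')
for dx in(-.012,.012):
  for dy in (-.01,.01):
    q=proj(s,[*(np.array(h)+dx*X+dy*Y),.09]);cv2.circle(im,tuple(int(round(v)) for v in q),3,(0,0,255),-1)
for dx in(.045,.155):
  for dy in (-.055,.055):
    q=proj(s,[*(np.array(h)+dx*X+dy*Y),.045]);cv2.circle(im,tuple(int(round(v)) for v in q),3,(0,255,0),-1)
cv2.imwrite('pics/w1b.png',im)
plan([.433,.3595,.13],67.6,2)"
```

```text
[{'bbox': [205.0, 194.6, 112.1, 153.1], 'p': 0.75}, {'bbox': [0.0, 0.0, 234.6, 84.9], 'p': 0.66}]
now [0.4135 0.3807 0.1996] [ 1.7974e+02 -7.0000e-02  7.0850e+01] F [ 0.3  0.3 -0.3] w 0.094 t 2.9833
x -0.0068 y 0.0127 z 0.0348 rz 1.63
x -0.0065 y 0.0129 z 0.0348 rz 1.63
```

View pics/w1b.png

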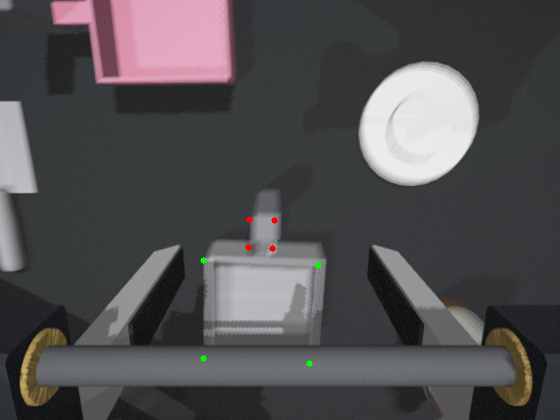

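The wrist view shows the grey handle at about (266,215), but the arm was still settling when it was taken. I'll align over the handle and check again.

Emit:
{"name": "jog_arm", "arguments": {"series": [{"x":-0.0065,"y":0.013,"z":0.025,"rx":0.15,"ry":0,"rz":1.6},{"x":-0.0065,"y":0.013,"z":0.025,"rx":0.15,"ry":0,"rz":1.6},{"x":0,"y":0,"z":0,"rx":0,"ry":0,"rz":0}]}}

```text
time: 3.23
tool_pos: [0.4339, 0.3623, 0.1506]
ee_rot: [3.139, -0.005, 1.184]
wrist_force: [-0.0, -0.5, -1.1]
width: 0.094
```

```bash
cat > wchk.py <<'E'
from plan import *
import sys
s=cams.snapshot('wrist')
h=[.433,.3595]
a=np.radians(-22.4);X=np.array([np.cos(a),np.sin(a)]);Y=np.array([-X[1],X[0]])
im=cv2.cvtColor(np.asarray(s['img']),cv2.COLOR_RGB2BGR)
for dx in(-.012,.012):
  for dy in (-.01,.01):
    q=proj(s,[*(np.array(h)+dx*X+dy*Y),.09]);cv2.circle(im,tuple(int(round(v)) for v in q),3,(0,0,255),-1)
for dx in(.045,.155):
  for dy in (-.055,.055):
    q=proj(s,[*(np.array(h)+dx*X+dy*Y),.045]);cv2.circle(im,tuple(int(round(v)) for v in q),3,(0,255,0),-1)
cv2.imwrite('pics/%s.png'%sys.argv[1],im)
plan([.433,.3595,.05],67.6,3)
E
python3 wchk.py w2b
```

```text
now [0.434  0.3636 0.153 ] [179.83  -0.49  67.91] F [-1.2 -0.4  0.3] w 0.094 t 3.2833
x -0.0014 y 0.0002 z 0.0343 rz 0.10
x -0.0014 y 0.0002 z 0.0343 rz 0.10
x -0.0014 y 0.0002 z 0.0343 rz 0.10
```

View pics/w2b.png

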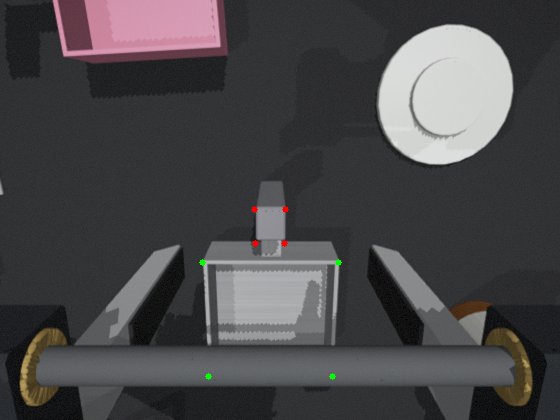

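The projected handle corners (dots) match the grey handle top at (256–284, 206–240) to about 2 mm. Descending.

Emit:
{"name": "jog_arm", "arguments": {"series": [{"x":-0.002,"y":0,"z":0.03,"rx":0,"ry":0,"rz":0},{"x":-0.001,"y":0,"z":0.03,"rx":0,"ry":0,"rz":0},{"x":0,"y":0,"z":0.02,"rx":0,"ry":0,"rz":0},{"x":0,"y":0,"z":0,"rx":0,"ry":0,"rz":0},{"x":0,"y":0,"z":0,"rx":0,"ry":0,"rz":0}]}}

```text
time: 3.7
tool_pos: [0.4378, 0.3632, 0.0808]
ee_rot: [3.132, -0.021, 1.182]
wrist_force: [0.0, 0.3, 0.7]
width: 0.0938
```

```bash
python3 -c "
from plan import *
plan([.433,.3595,.05],67.6,1)"
```

```text
now [0.4378 0.3632 0.0808] [179.44  -1.21  67.75] F [0.  0.3 0.7] w 0.0938 t 3.7
x -0.0052 y -0.0030 z 0.0308 rz 0.15
```

```bash
cat >> plan.py <<'E'
from scipy.spatial.transform import Rotation as Ro
def fix(target,psi):
    o=robot.get_obs(); p=np.array(o['tool_pos']); A=Ro.from_euler('xyz',o['ee_rot'])
    B=Ro.from_euler('xyz',[np.pi,0,np.radians(psi)])
    print('now',p.round(4),np.degrees(o['ee_rot']).round(2),'F',np.round(o['wrist_force'],1),'w',round(o['width'],4),'t',o['time'],'q',np.round(o['joint_positions'],2))
    print('shift',A.inv().apply(np.array(target)-p).round(4),'rot',np.degrees((A.inv()*B).as_rotvec()).round(2))
E
python3 -c "
from plan import *
fix([.433,.3595,.05],67.6)"
```

```text
now [0.4378 0.3632 0.0808] [179.44  -1.21  67.75] F [0.  0.3 0.7] w 0.0938 t 3.7 q [ 0.59  0.17  1.53  0.    1.42 -0.59]
shift [-0.0059 -0.0033  0.0306] rot [ 0.55 -1.21  0.14]
```

Emit:
{"name": "jog_arm", "arguments": {"series": [{"x":-0.0055,"y":-0.003,"z":0.005,"rx":0.5,"ry":-1.2,"rz":0},{"x":0,"y":0,"z":0,"rx":0,"ry":0,"rz":0}]}}

```text
time: 3.87
tool_pos: [0.4341, 0.3599, 0.0793]
ee_rot: [3.139, -0.003, 1.182]
wrist_force: [-0.9, 0.7, 0.3]
width: 0.0939
```

```bash
python3 -c "
from plan import *
fix([.433,.3595,.05],67.6)"
```

```text
now [0.4341 0.3599 0.0793] [ 1.7984e+02 -1.5000e-01  6.7720e+01] F [-0.9  0.7  0.3] w 0.0939 t 3.8667 q [ 0.59  0.17  1.53 -0.    1.44 -0.59]
shift [-0.0009 -0.0009  0.0293] rot [ 0.16 -0.15  0.12]
```

Emit:
{"name": "jog_arm", "arguments": {"series": [{"x":-0.001,"y":-0.001,"z":0.016,"rx":0.1,"ry":-0.1,"rz":0},{"x":0,"y":0,"z":0.016,"rx":0,"ry":0,"rz":0},{"x":0,"y":0,"z":0,"rx":0,"ry":0,"rz":0}]}}

```text
time: 4.12
tool_pos: [0.4368, 0.3623, 0.0541]
ee_rot: [3.134, -0.011, 1.182]
wrist_force: [0.1, -0.1, 0.5]
width: 0.0939
```

```bash
python3 -c "
from plan import *
fix([.433,.3595,.05],67.6)"
```

```text
now [0.4368 0.3623 0.0541] [179.55  -0.65  67.73] F [ 0.1 -0.1  0.5] w 0.0939 t 4.1167 q [ 0.59  0.19  1.56 -0.    1.38 -0.59]
shift [-0.004  -0.0025  0.004 ] rot [ 0.45 -0.65  0.13]
```

Emit:
{"name": "jog_arm", "arguments": {"series": [{"x":-0.004,"y":-0.0025,"z":0.004,"rx":0.45,"ry":-0.65,"rz":0.1},{"x":0,"y":0,"z":0,"rx":0,"ry":0,"rz":0}]}}

```text
time: 4.28
tool_pos: [0.4339, 0.3603, 0.0527]
ee_rot: [3.14, -0.002, 1.18]
wrist_force: [0.2, 0.2, 0.4]
width: 0.094
```

```bash
python3 wchk.py w3; python3 -c "
from plan import *
fix([.433,.3595,.05],67.6)"
```

```text
now [0.4348 0.3609 0.0538] [179.83  -0.25  67.63] F [-0.2 -0.7  0.7] w 0.0939 t 4.3333
x -0.0007 y -0.0004 z 0.0013 rz 0.01
x -0.0007 y -0.0004 z 0.0013 rz 0.01
x -0.0007 y -0.0004 z 0.0013 rz 0.01
now [0.4348 0.3609 0.0538] [179.83  -0.25  67.63] F [-0.2 -0.7  0.7] w 0.0939 t 4.3333 q [ 0.59  0.19  1.56  0.    1.39 -0.59]
shift [-0.002  -0.0011  0.0038] rot [ 0.17 -0.25  0.03]
```

View pics/w3.png

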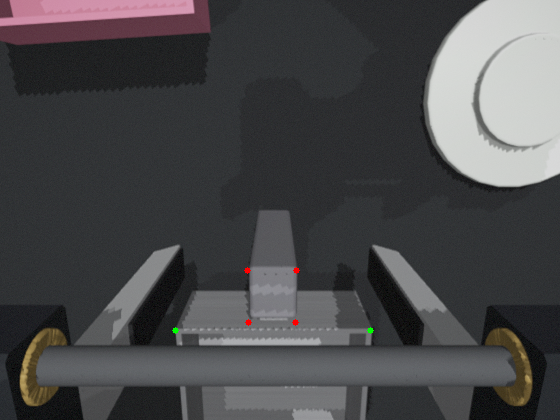

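The handle is centred between the fingers (x≈272, finger centre ≈277). Closing.

Emit:
{"name": "jog_arm", "arguments": {"series": [{"x":-0.002,"y":-0.001,"z":0.004,"rx":0.2,"ry":-0.3,"rz":0},{"x":0,"y":0,"z":0,"rx":0,"ry":0,"rz":0},{"x":0,"y":0,"z":0,"rx":0,"ry":0,"rz":0},{"x":0,"y":0,"z":0,"rx":0,"ry":0,"rz":0},{"x":0,"y":0,"z":0,"rx":0,"ry":0,"rz":0},{"x":0,"y":0,"z":0,"rx":0,"ry":0,"rz":0},{"x":0,"y":0,"z":0,"rx":0,"ry":0,"rz":0},{"x":0,"y":0,"z":0,"rx":0,"ry":0,"rz":0}], "claw": 0}}

```text
time: 5.0
tool_pos: [0.4348, 0.3606, 0.0534]
ee_rot: [3.139, -0.004, 1.18]
wrist_force: [-0.1, 0.7, -0.2]
width: 0.0442
```

```bash
python3 -c "
from plan import *
fix([.433,.3595,.05],67.6)"
```

```text
now [0.4348 0.3606 0.0534] [179.86  -0.22  67.64] F [-0.1  0.7 -0.2] w 0.0442 t 5.0 q [ 0.59  0.19  1.56  0.    1.39 -0.59]
shift [-0.0017 -0.0013  0.0034] rot [ 0.14 -0.22  0.04]
```

Emit:
{"name": "jog_arm", "arguments": {"series": [{"x":0,"y":0,"z":0,"rx":0,"ry":0,"rz":0},{"x":0,"y":0,"z":0,"rx":0,"ry":0,"rz":0},{"x":0,"y":0,"z":0,"rx":0,"ry":0,"rz":0},{"x":0,"y":0,"z":0,"rx":0,"ry":0,"rz":0},{"x":0,"y":0,"z":0,"rx":0,"ry":0,"rz":0},{"x":0,"y":0,"z":0,"rx":0,"ry":0,"rz":0},{"x":0,"y":0,"z":0,"rx":0,"ry":0,"rz":0},{"x":0,"y":0,"z":0,"rx":0,"ry":0,"rz":0}]}}

```text
time: 5.67
tool_pos: [0.4344, 0.3602, 0.0533]
ee_rot: [3.14, -0.003, 1.18]
wrist_force: [-0.1, 0.0, 0.2]
width: 0.0199
```

```bash
python3 -c "
from plan import *
fix([.433,.3595,.05],67.6)"; python3 wchk.py w4
```

```text
now [0.4344 0.3602 0.0533] [ 1.7988e+02 -1.4000e-01  6.7630e+01] F [-0.1  0.   0.2] w 0.0199 t 5.6667 q [ 0.59  0.19  1.56 -0.    1.39 -0.59]
shift [-0.0012 -0.0011  0.0033] rot [ 0.12 -0.14  0.03]
now [0.4344 0.3603 0.0533] [ 1.7988e+02 -1.4000e-01  6.7630e+01] F [-0.1  0.  -0.2] w 0.0198 t 5.7167
x -0.0004 y -0.0003 z 0.0011 rz 0.01
x -0.0004 y -0.0003 z 0.0011 rz 0.01
x -0.0004 y -0.0003 z 0.0011 rz 0.01
```

View pics/w4.png

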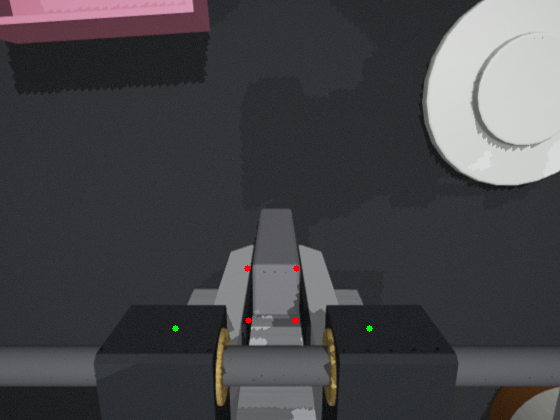

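Handle gripped (19.8 mm). Lifting straight up.

Emit:
{"name": "jog_arm", "arguments": {"series": [{"x":0,"y":0,"z":-0.01,"rx":0,"ry":0,"rz":0},{"x":0,"y":0,"z":-0.01,"rx":0,"ry":0,"rz":0},{"x":0,"y":0,"z":-0.01,"rx":0,"ry":0,"rz":0},{"x":0,"y":0,"z":-0.01,"rx":0,"ry":0,"rz":0},{"x":0,"y":0,"z":0,"rx":0,"ry":0,"rz":0}]}}

```text
time: 6.13
tool_pos: [0.4333, 0.3599, 0.0958]
ee_rot: [-3.141, -0.0, 1.18]
wrist_force: [1.0, -0.4, -0.6]
width: 0.02
```

```bash
python3 -c "
from plan import *
fix([.433,.3595,.09],67.6)
s=cams.snapshot('top');save(s,'t1')
plan([.433,.036,.09],97.25,12)"
```

```text
now [0.4333 0.3599 0.0958] [-1.7997e+02 -3.0000e-02  6.7630e+01] F [ 1.  -0.4 -0.6] w 0.02 t 6.1333 q [ 0.59  0.16  1.51  0.    1.47 -0.59]
shift [-0.0005 -0.0001  0.0058] rot [-0.03 -0.03  0.03]
now [0.433  0.3598 0.0951] [-1.7994e+02  1.0000e-02  6.7630e+01] F [ 0.6  0.  -1.7] w 0.0201 t 6.1833
x -0.0249 y 0.0103 z 0.0004 rz -2.47
x -0.0254 y 0.0092 z 0.0004 rz -2.47
x -0.0257 y 0.0081 z 0.0004 rz -2.47
x -0.0261 y 0.0070 z 0.0004 rz -2.47
x -0.0263 y 0.0058 z 0.0004 rz -2.47
x -0.0266 y 0.0047 z 0.0004 rz -2.47
x -0.0267 y 0.0035 z 0.0004 rz -2.47
x -0.0269 y 0.0024 z 0.0004 rz -2.47
x -0.0270 y 0.0012 z 0.0004 rz -2.47
x -0.0270 y 0.0001 z 0.0004 rz -2.47
x -0.0270 y -0.0011 z 0.0004 rz -2.47
x -0.0269 y -0.0023 z 0.0004 rz -2.47
```

View pics/t1.png

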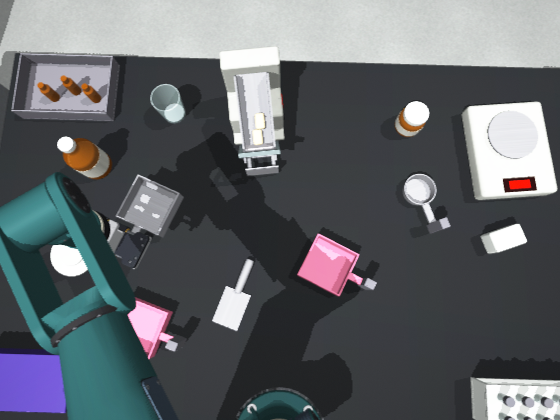

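The pan is held and level, with the bowl at (150,205). Moving it in front of the dispenser.

Emit:
{"name": "jog_arm", "arguments": {"series": [{"x":-0.025,"y":0.0105,"z":0,"rx":0,"ry":0,"rz":-2.5},{"x":-0.0255,"y":0.009,"z":0,"rx":0,"ry":0,"rz":-2.5},{"x":-0.0255,"y":0.008,"z":0,"rx":0,"ry":0,"rz":-2.5},{"x":-0.026,"y":0.007,"z":0,"rx":0,"ry":0,"rz":-2.5},{"x":-0.0265,"y":0.006,"z":0,"rx":0,"ry":0,"rz":-2.5},{"x":-0.0265,"y":0.0045,"z":0,"rx":0,"ry":0,"rz":-2.5},{"x":-0.0265,"y":0.0035,"z":0,"rx":0,"ry":0,"rz":-2.5},{"x":-0.027,"y":0.0025,"z":0,"rx":0,"ry":0,"rz":-2.5},{"x":-0.027,"y":0.001,"z":0,"rx":0,"ry":0,"rz":-2.5},{"x":-0.025,"y":0,"z":0,"rx":0,"ry":0,"rz":-2.5},{"x":-0.015,"y":-0.001,"z":0,"rx":0,"ry":0,"rz":-2},{"x":-0.01,"y":0,"z":0,"rx":0,"ry":0,"rz":-1}]}}

```text
time: 7.18
tool_pos: [0.4347, 0.0567, 0.0933]
ee_rot: [-3.14, -0.0, 1.701]
wrist_force: [-0.4, -0.1, -1.3]
width: 0.0202
```

```bash
python3 -c "
from plan import *
fix([.433,.036,.075],97.25)"
```

```text
now [0.4347 0.0567 0.0933] [-1.7989e+02 -2.0000e-02  9.7470e+01] F [-0.4 -0.1 -1.3] w 0.0202 t 7.1833 q [ 0.   -0.11  1.79  0.    1.46 -1.7 ]
shift [-0.0203 -0.0043  0.0183] rot [-0.11 -0.02  0.22]
```

Emit:
{"name": "jog_arm", "arguments": {"series": [{"x":-0.01,"y":-0.002,"z":0.01,"rx":0,"ry":0,"rz":0.1},{"x":-0.01,"y":-0.002,"z":0.01,"rx":0,"ry":0,"rz":0.1},{"x":0,"y":0,"z":0,"rx":0,"ry":0,"rz":0},{"x":0,"y":0,"z":0,"rx":0,"ry":0,"rz":0}]}}

```text
time: 7.52
tool_pos: [0.4329, 0.0324, 0.0731]
ee_rot: [-3.14, 0.001, 1.693]
wrist_force: [1.1, -0.7, -1.3]
width: 0.0198
```

```bash
cat > chk2.py <<'E'
from plan import *
import sys
fix([.433,.036,.07],97.25)
s=cams.snapshot('top'); im=cv2.cvtColor(np.asarray(s['img']),cv2.COLOR_RGB2BGR)
x0,y0,w,h=195,40,140,210
cv2.imwrite('pics/%s.png'%sys.argv[1],cv2.resize(im[y0:y0+h,x0:x0+w],None,fx=2.85,fy=2.85,interpolation=cv2.INTER_CUBIC))
s=cams.snapshot('side'); im=cv2.cvtColor(np.asarray(s['img']),cv2.COLOR_RGB2BGR)
cv2.imwrite('pics/%s_s.png'%sys.argv[1],cv2.resize(im[110:260,180:400],None,fx=3.5,fy=3.5,interpolation=cv2.INTER_CUBIC))
E
python3 chk2.py c1
```

```text
now [0.4329 0.0324 0.0731] [-1.7992e+02  6.0000e-02  9.6990e+01] F [ 1.1 -0.7 -1.3] w 0.0198 t 7.5167 q [-0.06 -0.11  1.83 -0.    1.42 -1.75]
shift [0.0036 0.0005 0.0031] rot [-0.08  0.06 -0.26]
```

View pics/c1.png

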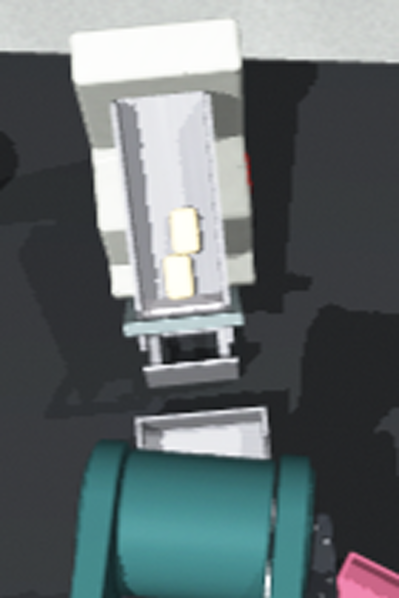

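View pics/c1_s.png

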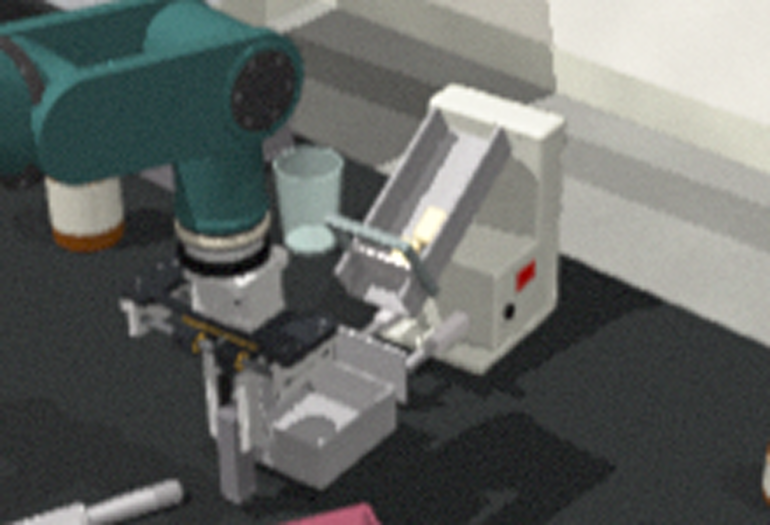

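The pan is lined up about 40 mm in front of the push plate, 3.5 mm off to one side. I'll correct that and approach.

Emit:
{"name": "jog_arm", "arguments": {"series": [{"x":0.0035,"y":0.008,"z":0.002,"rx":0,"ry":0,"rz":-0.2},{"x":0,"y":0.008,"z":0,"rx":0,"ry":0,"rz":0},{"x":0,"y":0.008,"z":0,"rx":0,"ry":0,"rz":0},{"x":0,"y":0.005,"z":0,"rx":0,"ry":0,"rz":0},{"x":0,"y":0,"z":0,"rx":0,"ry":0,"rz":0}]}}

```text
time: 8.03
tool_pos: [0.4662, 0.0435, 0.073]
ee_rot: [3.138, 0.001, 1.702]
wrist_force: [0.1, -0.6, -1.7]
width: 0.0197
```

```bash
python3 chk2.py c2; python3 -c "
from plan import *
fix([.5027,.0447,.07],97.25)"
```

```text
now [0.4662 0.0435 0.073 ] [1.798e+02 5.000e-02 9.752e+01] F [ 0.1 -0.6 -1.7] w 0.0197 t 8.0333 q [-0.03 -0.03  1.76 -0.    1.41 -1.73]
shift [-0.0031 -0.0339  0.0029] rot [0.2  0.05 0.27]
now [0.4651 0.0432 0.0728] [1.7987e+02 5.0000e-02 9.7500e+01] F [ 0.5  0.  -2. ] w 0.0199 t 8.1333 q [-0.03 -0.03  1.76 -0.    1.41 -1.73]
shift [-0.0034  0.0374  0.0029] rot [0.13 0.05 0.25]
```

View pics/c2.png

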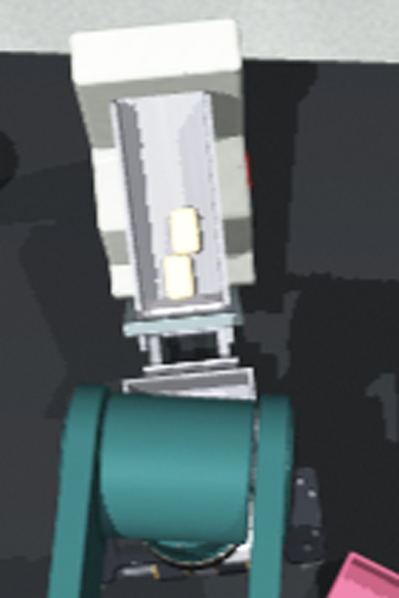

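Emit:
{"name": "jog_arm", "arguments": {"series": [{"x":-0.002,"y":0.006,"z":0.002,"rx":0,"ry":0,"rz":0.2},{"x":-0.001,"y":0.006,"z":0,"rx":0,"ry":0,"rz":0},{"x":0,"y":0.006,"z":0,"rx":0,"ry":0,"rz":0},{"x":0,"y":0.006,"z":0,"rx":0,"ry":0,"rz":0},{"x":0,"y":0.005,"z":0,"rx":0,"ry":0,"rz":0},{"x":0,"y":0.003,"z":0,"rx":0,"ry":0,"rz":0}]}}

```text
time: 8.63
tool_pos: [0.4964, 0.0446, 0.0698]
ee_rot: [-3.136, -0.001, 1.699]
wrist_force: [-4.7, 0.1, -0.3]
width: 0.0198
```

```bash
python3 chk2.py c3; python3 -c "
from plan import *
fix([.5027,.0447,.07],97.25)"
```

```text
now [0.4964 0.0446 0.0698] [-1.7968e+02 -4.0000e-02  9.7340e+01] F [-4.7  0.1 -0.3] w 0.0198 t 8.6333 q [-0.02  0.05  1.69 -0.    1.41 -1.72]
shift [-0.0004 -0.064   0.0002] rot [-0.32 -0.04  0.09]
now [0.4963 0.0446 0.0697] [-1.7968e+02 -4.0000e-02  9.7340e+01] F [-3.1  0.7 -0.3] w 0.0198 t 8.7333 q [-0.02  0.05  1.69 -0.    1.41 -1.72]
shift [-0.0007  0.0063 -0.0003] rot [-0.32 -0.04  0.1 ]
```

View pics/c3.png

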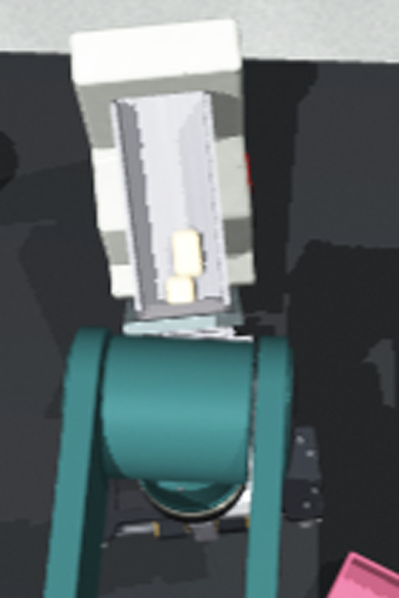

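View pics/c3_s.png

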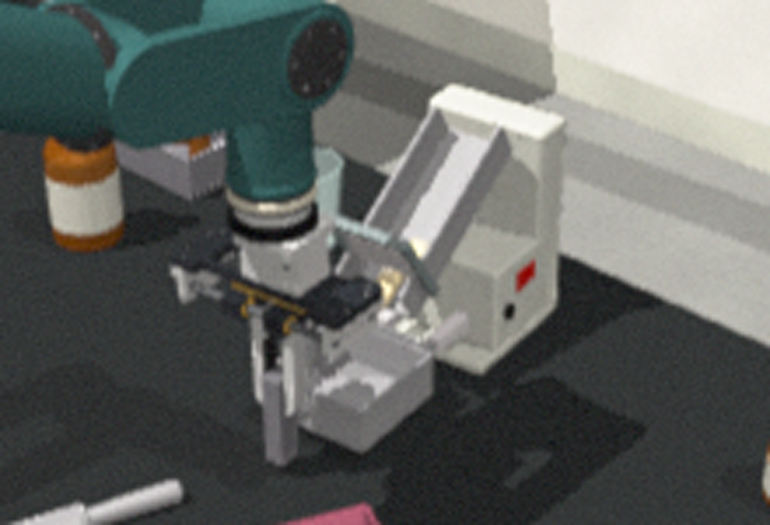

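The gate is open at about 24 mm of stroke and the boluses are sliding. I'll push the last few millimetres and hold.

Emit:
{"name": "jog_arm", "arguments": {"series": [{"x":0,"y":0.003,"z":0,"rx":-0.2,"ry":0,"rz":0},{"x":0,"y":0.002,"z":0,"rx":0,"ry":0,"rz":0},{"x":0,"y":0.001,"z":0,"rx":0,"ry":0,"rz":0},{"x":0,"y":0,"z":0,"rx":0,"ry":0,"rz":0},{"x":0,"y":0,"z":0,"rx":0,"ry":0,"rz":0},{"x":0,"y":0,"z":0,"rx":0,"ry":0,"rz":0},{"x":0,"y":0,"z":0,"rx":0,"ry":0,"rz":0},{"x":0,"y":0,"z":0,"rx":0,"ry":0,"rz":0},{"x":0,"y":0,"z":0,"rx":0,"ry":0,"rz":0},{"x":0,"y":0,"z":0,"rx":0,"ry":0,"rz":0}]}}

```text
time: 9.57
tool_pos: [0.5005, 0.0451, 0.0688]
ee_rot: [-3.135, -0.001, 1.699]
wrist_force: [-3.6, -1.3, -0.5]
width: 0.0203
```

```bash
python3 chk2.py c4; python3 -c "
from plan import *
fix([.5027,.0447,.07],97.25)"
```

```text
now [0.5005 0.0451 0.0688] [-1.7963e+02 -3.0000e-02  9.7340e+01] F [-3.6 -1.3 -0.5] w 0.0203 t 9.5667 q [-0.02  0.06  1.68 -0.    1.41 -1.72]
shift [-0.0004 -0.0681 -0.0007] rot [-0.37 -0.03  0.09]
now [0.5005 0.0451 0.0688] [-1.7963e+02 -3.0000e-02  9.7340e+01] F [-3.4  0.7 -1. ] w 0.0194 t 9.6667 q [-0.02  0.06  1.68 -0.    1.41 -1.72]
shift [-0.0007  0.0021 -0.0012] rot [-0.37 -0.03  0.09]
```

View pics/c4.png

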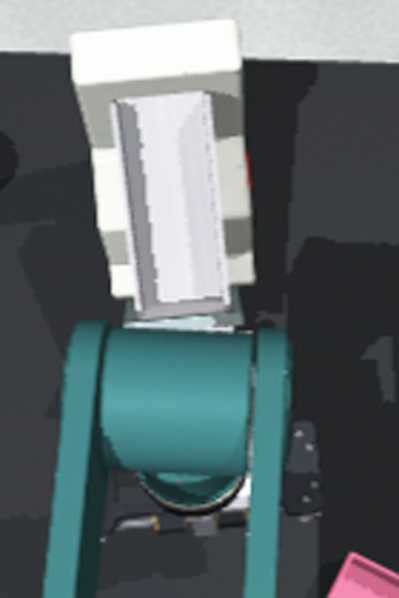

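View pics/c4_s.png

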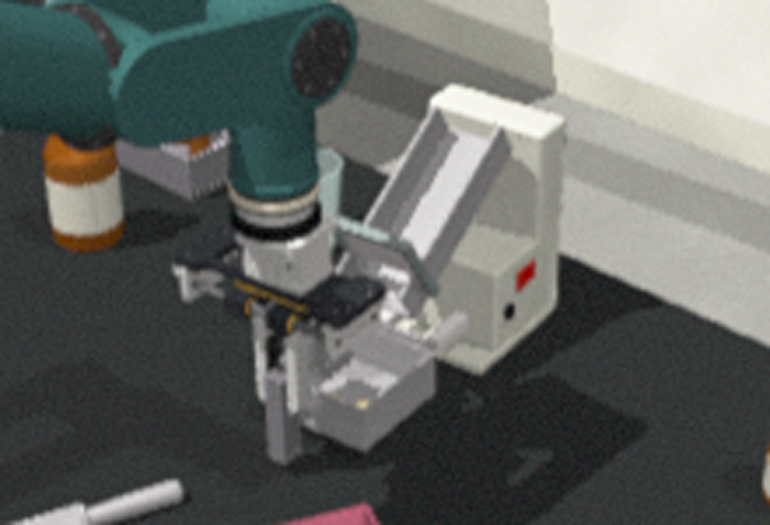

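The chute is empty, and a bolus shows in the pan at (360,405). Backing out gently.

Emit:
{"name": "jog_arm", "arguments": {"series": [{"x":0,"y":-0.003,"z":0,"rx":0,"ry":0,"rz":0},{"x":0,"y":-0.005,"z":0,"rx":-0.2,"ry":0,"rz":0},{"x":0,"y":-0.007,"z":0,"rx":0,"ry":0,"rz":0},{"x":0,"y":-0.008,"z":0,"rx":0,"ry":0,"rz":0},{"x":0,"y":-0.008,"z":0,"rx":0,"ry":0,"rz":0},{"x":0,"y":-0.008,"z":0,"rx":0,"ry":0,"rz":0},{"x":0,"y":-0.008,"z":-0.002,"rx":0,"ry":0,"rz":0},{"x":0,"y":-0.008,"z":-0.003,"rx":0,"ry":0,"rz":0},{"x":0,"y":-0.006,"z":-0.004,"rx":0,"ry":0,"rz":0},{"x":0,"y":-0.004,"z":-0.004,"rx":0,"ry":0,"rz":0},{"x":0,"y":-0.002,"z":-0.004,"rx":0,"ry":0,"rz":0},{"x":0,"y":0,"z":-0.002,"rx":0,"ry":0,"rz":0}]}}

```text
time: 10.67
tool_pos: [0.4297, 0.0354, 0.0907]
ee_rot: [3.134, 0.001, 1.697]
wrist_force: [0.6, -0.2, -2.9]
width: 0.0196
```

```bash
python3 chk2.py c5; python3 -c "
from plan import *
plan([.4344,.3602,.09],67.63,24)"
```

```text
now [0.4297 0.0354 0.0907] [1.7956e+02 6.0000e-02 9.7230e+01] F [ 0.6 -0.2 -2.9] w 0.0196 t 10.6667 q [-0.05 -0.14  1.82  0.    1.45 -1.75]
shift [0.0002 0.0032 0.0207] rot [ 0.44  0.06 -0.02]
now [0.4303 0.0354 0.0906] [1.7953e+02 6.0000e-02 9.7230e+01] F [ 1.4  0.1 -1.9] w 0.02 t 10.7667
x 0.0134 y 0.0019 z 0.0000 rz 1.23
x 0.0134 y 0.0016 z 0.0000 rz 1.23
x 0.0135 y 0.0013 z 0.0000 rz 1.23
x 0.0135 y 0.0010 z 0.0000 rz 1.23
x 0.0135 y 0.0007 z 0.0000 rz 1.23
x 0.0135 y 0.0004 z 0.0000 rz 1.23
x 0.0135 y 0.0001 z 0.0000 rz 1.23
x 0.0135 y -0.0002 z 0.0000 rz 1.23
x 0.0135 y -0.0005 z 0.0000 rz 1.23
x 0.0135 y -0.0007 z 0.0000 rz 1.23
x 0.0135 y -0.0010 z 0.0000 rz 1.23
x 0.0135 y -0.0013 z 0.0000 rz 1.23
x 0.0134 y -0.0016 z 0.0000 rz 1.23
x 0.0134 y -0.0019 z 0.0000 rz 1.23
x 0.0134 y -0.0022 z 0.0000 rz 1.23
x 0.0133 y -0.0025 z 0.0000 rz 1.23
x 0.0132 y -0.0028 z 0.0000 rz 1.23
x 0.0132 y -0.0030 z 0.0000 rz 1.23
x 0.0131 y -0.0033 z 0.0000 rz 1.23
x 0.0130 y -0.0036 z 0.0000 rz 1.23
x 0.0130 y -0.0039 z 0.0000 rz 1.23
x 0.0129 y -0.0042 z 0.0000 rz 1.23
x 0.0128 y -0.0044 z 0.0000 rz 1.23
x 0.0127 y -0.0047 z 0.0000 rz 1.23
```

View pics/c5_s.png

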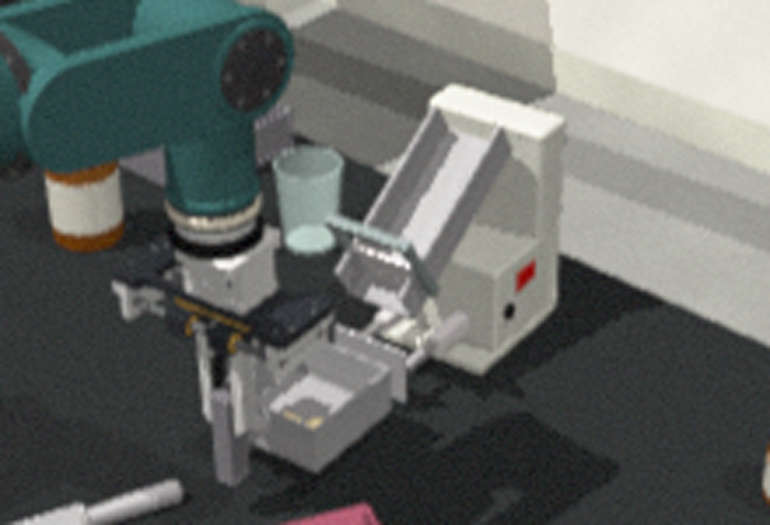

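View pics/c5.png

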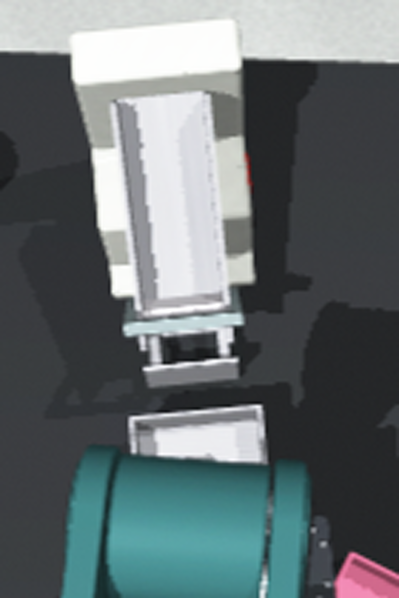

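The chute and bench are clear, and cream patches show in the bowl at (290–320, 415–422). Carrying the pan back.

Emit:
{"name": "jog_arm", "arguments": {"series": [{"x":0.005,"y":0,"z":0,"rx":0.4,"ry":0,"rz":0.5},{"x":0.009,"y":0.001,"z":0,"rx":0,"ry":0,"rz":0.9},{"x":0.0135,"y":0.001,"z":0,"rx":0,"ry":0,"rz":1.2},{"x":0.0135,"y":0.001,"z":0,"rx":0,"ry":0,"rz":1.2},{"x":0.0135,"y":0.001,"z":0,"rx":0,"ry":0,"rz":1.2},{"x":0.0135,"y":0.0005,"z":0,"rx":0,"ry":0,"rz":1.2},{"x":0.0135,"y":0,"z":0,"rx":0,"ry":0,"rz":1.2},{"x":0.0135,"y":0,"z":0,"rx":0,"ry":0,"rz":1.2},{"x":0.0135,"y":0,"z":0,"rx":0,"ry":0,"rz":1.2},{"x":0.0135,"y":-0.0005,"z":0,"rx":0,"ry":0,"rz":1.2},{"x":0.0135,"y":-0.001,"z":0,"rx":0,"ry":0,"rz":1.2},{"x":0.0135,"y":-0.001,"z":0,"rx":0,"ry":0,"rz":1.2}]}}

```text
time: 11.77
tool_pos: [0.4326, 0.1941, 0.0871]
ee_rot: [-3.135, 0.001, 1.443]
wrist_force: [0.0, 0.6, -1.6]
width: 0.0198
```

```bash
python3 -c "
from plan import *
fix([.4344,.3602,.09],67.63)
plan([.4344,.3602,.09],67.63,13)"
```

```text
now [0.4326 0.1941 0.0871] [-1.7962e+02  7.0000e-02  8.2660e+01] F [ 0.   0.6 -1.6] w 0.0198 t 11.7667 q [ 0.3  -0.02  1.72  0.    1.45 -1.14]
shift [ 0.165  -0.0195 -0.003 ] rot [-0.37  0.12 15.03]
now [0.4326 0.1941 0.0871] [-1.7962e+02  7.0000e-02  8.2660e+01] F [ 0.   0.6 -1.6] w 0.0198 t 11.7667
x 0.0127 y -0.0015 z -0.0002 rz 1.16
x 0.0127 y -0.0018 z -0.0002 rz 1.16
x 0.0126 y -0.0020 z -0.0002 rz 1.16
x 0.0126 y -0.0023 z -0.0002 rz 1.16
x 0.0125 y -0.0025 z -0.0002 rz 1.16
x 0.0125 y -0.0028 z -0.0002 rz 1.16
x 0.0124 y -0.0030 z -0.0002 rz 1.16
x 0.0124 y -0.0033 z -0.0002 rz 1.16
x 0.0123 y -0.0035 z -0.0002 rz 1.16
x 0.0122 y -0.0038 z -0.0002 rz 1.16
x 0.0121 y -0.0040 z -0.0002 rz 1.16
x 0.0120 y -0.0043 z -0.0002 rz 1.16
x 0.0120 y -0.0045 z -0.0002 rz 1.16
```

Emit:
{"name": "jog_arm", "arguments": {"series": [{"x":0.0135,"y":-0.002,"z":0,"rx":-0.4,"ry":0,"rz":1.2},{"x":0.0135,"y":-0.002,"z":0,"rx":0,"ry":0,"rz":1.2},{"x":0.0135,"y":-0.002,"z":0,"rx":0,"ry":0,"rz":1.2},{"x":0.0135,"y":-0.0025,"z":0,"rx":0,"ry":0,"rz":1.2},{"x":0.0135,"y":-0.0025,"z":0,"rx":0,"ry":0,"rz":1.2},{"x":0.0135,"y":-0.003,"z":0,"rx":0,"ry":0,"rz":1.2},{"x":0.0135,"y":-0.003,"z":0,"rx":0,"ry":0,"rz":1.2},{"x":0.0135,"y":-0.0035,"z":0,"rx":0,"ry":0,"rz":1.2},{"x":0.0135,"y":-0.004,"z":0,"rx":0,"ry":0,"rz":1.2},{"x":0.012,"y":-0.004,"z":0,"rx":0,"ry":0,"rz":1.1},{"x":0.01,"y":-0.003,"z":0,"rx":0,"ry":0,"rz":1},{"x":0.006,"y":-0.002,"z":0,"rx":0,"ry":0,"rz":0.6}]}}

```text
time: 12.77
tool_pos: [0.4338, 0.3648, 0.0794]
ee_rot: [-3.13, 0.006, 1.194]
wrist_force: [0.2, -0.3, -2.5]
width: 0.0196
```

```bash
python3 -c "
from plan import *
fix([.4344,.3602,.0533],67.63)"
```

```text
now [0.4338 0.3648 0.0794] [-179.33    0.33   68.41] F [ 0.2 -0.3 -2.5] w 0.0196 t 12.7667 q [ 0.6   0.19  1.51  0.01  1.45 -0.6 ]
shift [-0.0039  0.0026  0.0261] rot [-0.66  0.33  0.78]
```

Emit:
{"name": "jog_arm", "arguments": {"series": [{"x":-0.002,"y":0.001,"z":0.002,"rx":-0.4,"ry":0.2,"rz":0.4},{"x":-0.002,"y":0.001,"z":0.004,"rx":-0.3,"ry":0.1,"rz":0.4},{"x":0,"y":0,"z":0.004,"rx":0,"ry":0,"rz":0},{"x":0,"y":0,"z":0.003,"rx":0,"ry":0,"rz":0},{"x":0,"y":0,"z":0,"rx":0,"ry":0,"rz":0},{"x":0,"y":0,"z":0,"rx":0,"ry":0,"rz":0}]}}

```text
time: 13.27
tool_pos: [0.4331, 0.3597, 0.0626]
ee_rot: [-3.141, 0.004, 1.179]
wrist_force: [-0.4, -0.8, -1.3]
width: 0.02
```

```bash
python3 -c "
from plan import *
fix([.4344,.3602,.0533],67.63)"; python3 wchk.py w5
```

```text
now [0.4331 0.3597 0.0626] [-179.96    0.23   67.56] F [-0.4 -0.8 -1.3] w 0.02 t 13.2667 q [ 0.59  0.19  1.54 -0.    1.41 -0.59]
shift [0.001  0.001  0.0093] rot [-0.04  0.23 -0.07]
now [0.433  0.3596 0.0625] [-179.96    0.24   67.56] F [-1.  -0.3 -2.3] w 0.0199 t 13.3167
x -0.0000 y 0.0000 z 0.0042 rz -0.01
x -0.0000 y 0.0000 z 0.0042 rz -0.01
x -0.0000 y 0.0000 z 0.0042 rz -0.01
```

View pics/w5.png

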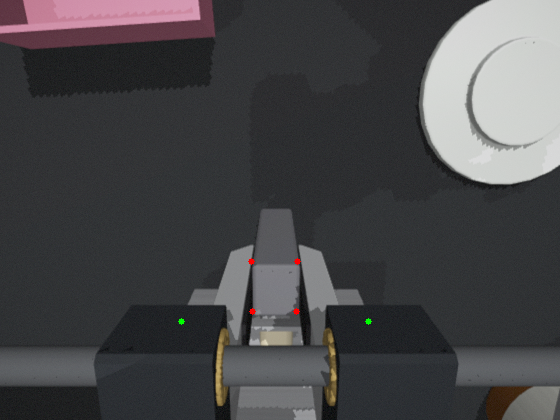

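Emit:
{"name": "jog_arm", "arguments": {"series": [{"x":0.001,"y":0.001,"z":0.003,"rx":0,"ry":0.2,"rz":0},{"x":0,"y":0,"z":0.003,"rx":0,"ry":0,"rz":0},{"x":0,"y":0,"z":0.003,"rx":0,"ry":0,"rz":0},{"x":0,"y":0,"z":0,"rx":0,"ry":0,"rz":0},{"x":0,"y":0,"z":0,"rx":0,"ry":0,"rz":0}]}}

```text
time: 13.73
tool_pos: [0.4355, 0.3598, 0.0537]
ee_rot: [3.141, -0.002, 1.178]
wrist_force: [0.5, -0.3, -1.3]
width: 0.0198
```

```bash
python3 -c "
from plan import *
fix([.4344,.3602,.0533],67.63)"
```

```text
now [0.4355 0.3598 0.0537] [ 1.7995e+02 -9.0000e-02  6.7490e+01] F [ 0.5 -0.3 -1.3] w 0.0198 t 13.7333 q [ 0.59  0.2   1.55  0.    1.39 -0.59]
shift [-0.0001 -0.0011  0.0004] rot [ 0.05 -0.09 -0.14]
```

Emit:
{"name": "jog_arm", "arguments": {"series": [{"x":0,"y":-0.001,"z":0.001,"rx":0,"ry":0,"rz":0},{"x":0,"y":0,"z":0.001,"rx":0,"ry":0,"rz":0},{"x":0,"y":0,"z":0,"rx":0,"ry":0,"rz":0},{"x":0,"y":0,"z":0,"rx":0,"ry":0,"rz":0}]}}

```text
time: 14.07
tool_pos: [0.4354, 0.3604, 0.0536]
ee_rot: [3.139, -0.003, 1.178]
wrist_force: [-0.7, -0.0, -2.6]
width: 0.0201
```

```bash
python3 -c "
from plan import *
fix([.4344,.3602,.0533],67.63)"
```

```text
now [0.4354 0.3604 0.0536] [ 1.7983e+02 -1.7000e-01  6.7500e+01] F [-0.7 -0.  -2.6] w 0.0201 t 14.0667 q [ 0.59  0.2   1.56 -0.    1.39 -0.59]
shift [-0.0006 -0.0008  0.0003] rot [ 0.17 -0.17 -0.13]
```

Emit:
{"name": "jog_arm", "arguments": {"series": [{"x":-0.0005,"y":-0.0005,"z":0.002,"rx":0.1,"ry":-0.1,"rz":0},{"x":0,"y":0,"z":0.002,"rx":0,"ry":0,"rz":0},{"x":0,"y":0,"z":0.002,"rx":0,"ry":0,"rz":0}]}}

```text
time: 14.32
tool_pos: [0.4355, 0.3607, 0.0533]
ee_rot: [3.138, -0.003, 1.179]
wrist_force: [-3.5, -2.5, 8.3]
width: 0.0198
```

```bash
python3 -c "
from plan import *
fix([.4344,.3602,.0533],67.63)"
```

```text
now [0.4355 0.3607 0.0533] [179.79  -0.18  67.53] F [-3.5 -2.5  8.3] w 0.0198 t 14.3167 q [ 0.59  0.2   1.56 -0.    1.39 -0.59]
shift [-0.0009 -0.0008 -0.    ] rot [ 0.21 -0.18 -0.1 ]
```

The pan is on the bench (8 N contact at the original height). Releasing.

Emit:
{"name": "jog_arm", "arguments": {"series": [{"x":0,"y":0,"z":0,"rx":0,"ry":0,"rz":0},{"x":0,"y":0,"z":0,"rx":0,"ry":0,"rz":0}]}}

```text
time: 14.48
tool_pos: [0.4355, 0.361, 0.0539]
ee_rot: [3.138, -0.004, 1.179]
wrist_force: [0.0, 0.3, -2.7]
width: 0.0201
```

Emit:
{"name": "jog_arm", "arguments": {"series": [{"x":0,"y":0,"z":0,"rx":0,"ry":0,"rz":0},{"x":0,"y":0,"z":0,"rx":0,"ry":0,"rz":0},{"x":0,"y":0,"z":0,"rx":0,"ry":0,"rz":0},{"x":0,"y":0,"z":0,"rx":0,"ry":0,"rz":0},{"x":0,"y":0,"z":0,"rx":0,"ry":0,"rz":0},{"x":0,"y":0,"z":0,"rx":0,"ry":0,"rz":0},{"x":0,"y":0,"z":0,"rx":0,"ry":0,"rz":0},{"x":0,"y":0,"z":0,"rx":0,"ry":0,"rz":0}], "claw": 0.7}}

```text
time: 15.15
tool_pos: [0.4364, 0.3616, 0.0535]
ee_rot: [3.136, -0.006, 1.179]
wrist_force: [-0.6, 0.5, 0.1]
width: 0.0653
```

```bash
python3 wchk.py w6
```

```text
now [0.4364 0.3616 0.0535] [179.7   -0.34  67.54] F [ 0.  -0.7 -0.4] w 0.0658 t 15.2
x -0.0011 y -0.0008 z 0.0012 rz -0.02
x -0.0011 y -0.0008 z 0.0012 rz -0.02
x -0.0011 y -0.0008 z 0.0012 rz -0.02
```

View pics/w6.png

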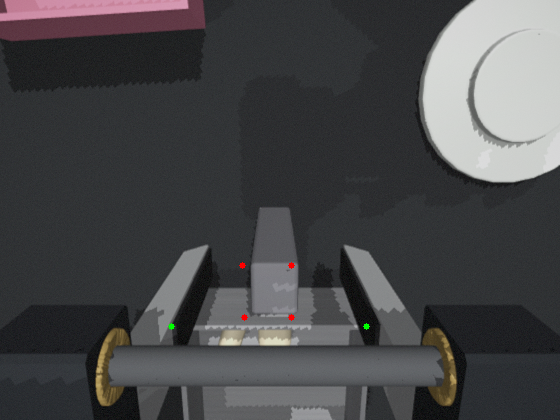

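Released: the fingers are clear on both sides of the handle (250–298), and both boluses show in the pan at (232,340) and (275,338). Going up and moving off.

Emit:
{"name": "jog_arm", "arguments": {"series": [{"x":0,"y":0,"z":-0.01,"rx":0,"ry":0,"rz":0},{"x":0,"y":0,"z":-0.015,"rx":0,"ry":0,"rz":0},{"x":0,"y":0,"z":-0.02,"rx":0,"ry":0,"rz":0},{"x":0,"y":0,"z":-0.025,"rx":0,"ry":0,"rz":0},{"x":0,"y":0,"z":-0.03,"rx":0,"ry":0,"rz":0},{"x":0,"y":0,"z":-0.03,"rx":0,"ry":0,"rz":0},{"x":0,"y":0,"z":-0.02,"rx":0,"ry":0,"rz":0},{"x":-0.03,"y":-0.01,"z":0,"rx":0,"ry":0,"rz":0},{"x":-0.03,"y":-0.01,"z":0,"rx":0,"ry":0,"rz":0},{"x":-0.03,"y":-0.01,"z":0,"rx":0,"ry":0,"rz":0},{"x":-0.03,"y":-0.01,"z":0,"rx":0,"ry":0,"rz":0},{"x":-0.03,"y":-0.01,"z":0,"rx":0,"ry":0,"rz":0}]}}

```text
time: 16.2
tool_pos: [0.3315, 0.2407, 0.2163]
ee_rot: [3.133, -0.01, 1.182]
wrist_force: [-0.4, -0.3, 0.3]
width: 0.0662
```

Emit:
{"name": "jog_arm", "arguments": {"series": [{"x":-0.03,"y":-0.01,"z":0,"rx":0,"ry":0,"rz":0},{"x":-0.03,"y":-0.01,"z":0,"rx":0,"ry":0,"rz":0},{"x":-0.02,"y":0,"z":0,"rx":0,"ry":0,"rz":0},{"x":0,"y":0,"z":0,"rx":0,"ry":0,"rz":0},{"x":0,"y":0,"z":0,"rx":0,"ry":0,"rz":0},{"x":0,"y":0,"z":0,"rx":0,"ry":0,"rz":0}]}}

```text
time: 16.7
tool_pos: [0.2774, 0.1693, 0.2213]
ee_rot: [3.124, -0.018, 1.18]
wrist_force: [0.1, 0.3, 0.2]
width: 0.0659
```

```bash
python3 - <<'E'
from plan import *
s=cams.snapshot('top');save(s,'end')
im=cv2.imread('pics/end.png')
cv2.imwrite('pics/endC.png',cv2.resize(im[170:260,110:200],None,fx=6.6,fy=6.6,interpolation=cv2.INTER_CUBIC))
print(cams.look_for('bolus_a_centre',s))
fix([.4,.3,.2],67)
E
```

```text
[{'bbox': [144.7, 215.5, 11.2, 15.9], 'p': 0.67}]
now [0.2776 0.1697 0.2209] [179.01  -1.01  67.66] F [0.1 0.2 0.2] w 0.0661 t 16.8 q [ 0.37 -0.46  1.8   0.    1.78 -0.81]
shift [0.1667 0.0632 0.025 ] rot [ 0.98 -1.02  0.65]
```

View pics/end.png

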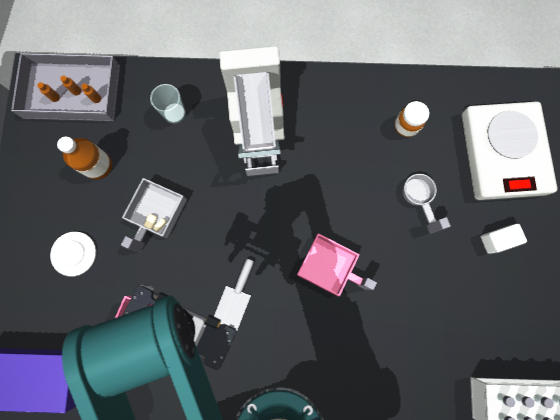

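View pics/endC.png

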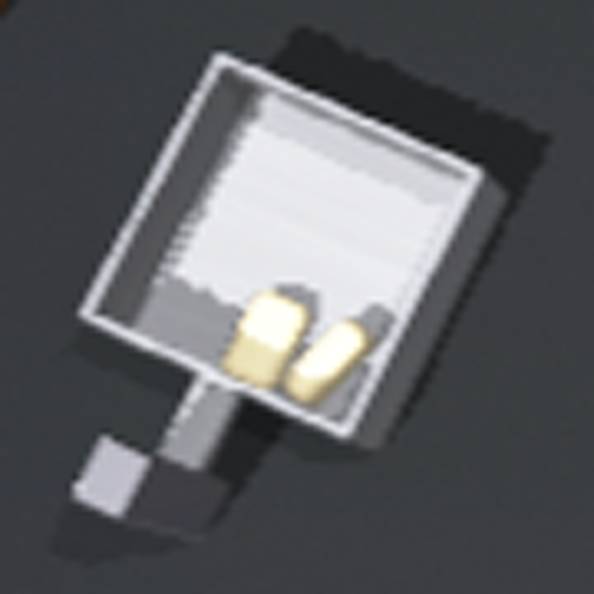

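The pan is upright in its old place: its rim corners have shifted about 1 px (2 mm) from the first picture. Both boluses are in it and the gripper is well clear. Handing in.

```bash
python3 -c "
from h import *
print(ticket.close_job())"
```

```text
the job is handed in; nothing more can be done
None
```

I picked up the grey square pan by its handle and pushed the plate in to about 28 mm of its 30 mm travel. The gate opened, and both boluses slid into the pan. I then set the pan back upright where it had stood and moved the arm clear. I handed the job in at about 17 s of the 64 s allowed.

- **Boluses:** the last top picture shows both in the pan, the chute empty and nothing on the bench. The network reported only one bolus in that picture; the other is plainly visible beside it.
- **Position:** the pan's rim is about 2 mm from where it was in the first picture.
- **Forces:** the highest wrist reading I saw was about 8 N per axis, when the pan touched down. The pink pans and the round pan were not touched.

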